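# Stack a model wheel in the curing jig and hold the lamp hood at 45 degrees

## Robot

A 6-joint arm with a two-finger parallel gripper is mounted at the origin on the work surface. World frame = base frame: x ahead of the robot, y to its left, z up, the work surface at z = 0. Lengths are in m, angles in rad, forces in N, time in s.
With the tool pointing down it reaches from about 0.35 to 0.85 m from the base axis. Payload 8.1 kg.
Tool frame: the origin (TCP) lies at the very end of the fingers, on their centre line; the grasp point (between the pads) lies robot.grip_point_offset behind it (robot.grip_point_offset is the distance from the TCP to the grasp point, in m); z points along the fingers, y is the line along which they close (so a half turn about z gives the same grasp; the last joint's range is limited). The gripper opens to 93 mm and grips with 3 to 60 N. Pads are 15 mm wide; open, the fingers measure 128 mm over their backs; the gripper's body (75 mm by 188 mm) begins 65 mm behind the grasp point.
Start: joints at [1.141, 0.13, 1.488, -0, 1.523, -0.085], TCP at [0.203, 0.565, 0.219] pointing down, gripper open.
Joint ranges: [-2.96, 2.96], [-0.89, 2.26], [0.02, 2.5], [-1.34, 4.48], [0, 2.73], [-2.66, 2.66]. Speed limits (rad/s): [2.39, 2.39, 2.79, 3.14, 3.14, 3.14].

## Interface

Orientations are given as a rotation vector (axis times angle).
In Python, from plant import robot, eyes gives the robot as it stands. The module is installed in compiled form; this text tells all that it offers.
- The arm moves only by the tool apply_moves, never from a script. Its argument "steps" is one flat list of numbers, 7 for each row, row after row: the shift along the tool's x, y, z in units of 30 mm (1.0 is 30 mm), then the turn, a rotation vector about the tool's x, y, z in units of 6 degrees (1.0 is 6 degrees), then the opening in per cent of the stroke, from 0 (shut) to 100 (fully open). In form: [dx, dy, dz, ax, ay, az, fingers, dx, dy, dz, ax, ay, az, fingers, ...]. A call has 1 to 12 rows; each row shifts and turns the commanded pose from where the row before left it, along the tool's axes as they then stand; what a row does not reach is not made up. A row lasts 1/12 s, in which the tool goes at most 41.7 mm and 7.16 degrees, less where a joint would pass 70% of its speed; a pose out of reach is approached as far as the arm can. A call is refused whole if a number of a shift passes 1 or a number of a turn 1, either way. A call with a gripper value outside its range is refused whole. The fingers move at their own pace and stop on an object; "grip_force" is the grip in N (left out, the last holds). Time passes only in rows, so rows that do not move let the fingers close. It gives the time, the measured TCP pose, the force, the opening and the grip force at its end, in the units of the state.
- robot.read_state(): the state, without advancing time (a new reading comes with each control period).
- eyes.read_camera(name): name is "scene" or "top"; returns the picture (480x640x3 uint8, red, green, blue); there is no depth.
- eyes.calibration(name): a dict with "K" (3x3 intrinsics, pixels), "R" (3x3) and "t" (3): a world point X has camera coordinates R X + t. Camera axes: x right, y down, z forward; pixel columns grow to the right and rows downward; lengths in m; the calibration is good to about 2 mm. A picture is of the moment at which its call begins. calibration takes no time and is no camera call.
- robot.close_job(): hands the job in; it is judged then, once.
Trained networks look in the newest picture that a camera, given by its name, has taken for a name from the list of things; names that differ only in an ending like _2 or _b are one class to them, and where a whole thing is asked for, a point or a joint stands for the part that bears it (a point fixed in the world has none). Each returns a list of dicts, best first, with "conf" (0 to 1); they miss things now and then, are a little off and sometimes report something else, mostly with a low value. They report only what shows in the picture. A call takes as long as a camera call. They do not tell look-alikes from the thing itself.
- eyes.search_frame(camera, thing): "rect" ([left, top, width, height] in pixels, round what is visible of it).
- eyes.place_of(camera, thing): "xy" ([column, row] in pixels: a listed point, or the origin of a listed thing).
The state is a dict: "t": time; "q": joint angles; "dq": joint speeds; "joint_torque": joint torques, N m; "tool_pos": TCP position; "orientation": TCP orientation; "force": force on the tool from outside, world axes, zero at the start; "wrist_torque": the same for the moment, N m; "opening": finger opening in m; "gripper_force": force on a finger pad.
Only numpy, scipy, OpenCV 4.12 (cv2) and the standard library are available. Lean on these libraries where they do the work, as an engineer would, in place of code of your own. Each camera call takes 0.05 s, during which the arm holds its last target. There are 200 camera calls.

## Task

Build up the model-aeroplane wheel in the round pocket of the glue-curing jig: set the flanged hub in it boss up, then the narrow spacer ring over the boss, then the wide disc on top, each lying flat and let go. Then take hold of the lamp hood, which leans back open and has a grip bar, bring it forward over the wheel and finish while holding it there with the fingers at 45 degrees above level so the lamp shines on the glue seam: its stay is broken, so do not let it go or let it fall shut. Leave the other things on the bench where they are.

Things in the scene. Friction and masses are not known exactly. Their poses are not given: they have to be found in the camera images.
- pocket (a point): Centre of the floor of the jig's round pocket (55 mm across, 8 mm deep, floor 22 mm above the bench) in a grey fixed base plate, 170 mm along the jig's x and 30 mm high, that reaches 65 mm from the pocket toward the jig's -y and 120 mm toward its +y. Axes: the jig's, z up; the hood's hinge line runs along x at the +y end. Position and yaw (to 0.3 rad) vary.
- hood_hinge (a point): Mid-point of the hood's hinge line: 100 mm toward the jig's +y from the pocket's centre, 100 mm above the bench. Two 14 x 26 mm posts, 115 mm high, stand 72 mm to each side of it along the jig's x. The hood is a black panel 120 mm wide, 16 mm thick, reaching from 10 to 155 mm from the hinge line, about 0.35 kg.
- hood_bar (a point): Middle of the hood's round steel grip bar, 12 mm thick, 110 mm long, parallel to the hinge line, 200 mm from it, in the hood's mid-plane. Struts at its ends join it to the hood, leaving a 100 x 39 mm opening between bar and hood. At hood angle a it is 200 cos(a) mm toward the jig's -y from the hinge line and 200 sin(a) mm above it.
- hood (a joint): Angle of the lamp hood in rad: 0 = shut, level above the wheel; grows as it opens; at the start it leans back on its stop at 1.9 (beyond upright, toward the jig's +y). The hinge is free: forward of upright (below about 1.57) the hood falls shut. 45 degrees is 0.785.
- hub_mid (a point): Centre, half-way up, of the loose aluminium hub: a flange 50 mm across and 12 mm thick with a boss 20 mm across standing in its middle, 42 mm tall in all (the top 4 mm of the boss tapers); it stands on its flange, boss up, its underside 21 mm below this point. About 80 g.
- spacer_mid (a point): Centre of the loose aluminium spacer ring, lying flat: 36 mm outside, 26 mm hole, 16 mm high. About 30 g.
- disc_mid (a point): Centre of the loose aluminium top disc, lying flat: 50 mm outside, 25 mm hole, 10 mm thick. About 40 g.
- wheel: Bystander, to be left alone: a finished rubber-tyred model wheel lying flat, 68 mm across, 24 mm thick; origin at its middle, on its underside.
- glue: Bystander, to be left alone: a small white glue bottle standing, 32 mm across, 85 mm tall; origin at its middle, on its underside.
- screwdriver: Bystander, to be left alone: a 190 mm screwdriver lying on the bench; origin at the middle of its length, on its underside; it lies along its x.
- screwjar: Bystander, to be left alone: a glass screw jar standing, 50 mm across, 50 mm tall; origin at its middle, on its underside.
- sandblock: Bystander, to be left alone: a cork sanding block, 70 x 45 x 30 mm; origin at its middle, on its underside.
- propeller: Bystander, to be left alone: a wooden model propeller lying flat, 180 mm long; origin at its middle, on its underside.
- wrench: Bystander, to be left alone: a 150 mm wrench lying on the bench; origin at the middle of its length, on its underside; it lies along its x.
Things that resemble listed ones, but are neither listed nor needed, are in the scene too. Leave any orange or red look-alike of the part that bears hub_mid alone.

How it is judged:
On the way, in this order (a step that is already met when the one before it is completed fails the run):
1. the hub lies flat in the pocket, boss up, let go (horizontal distance between hub_mid and pocket below 0.005 m and z of hub_mid in the frame of pocket between 0.018 and 0.024 m and angle between hub_mid's own z axis and vertical below 0.08 rad and contact force between the fingers and hub below 0.1 N), for 0.2 s.
2. the spacer ring lies flat on the hub's flange, let go (horizontal distance between hub_mid and pocket below 0.005 m and z of hub_mid in the frame of pocket between 0.018 and 0.024 m and angle between each of hub_mid, spacer_mid's own z axis and vertical below 0.08 rad and horizontal distance between spacer_mid and pocket below 0.007 m and z of spacer_mid in the frame of pocket between 0.017 and 0.023 m and contact force between the fingers and spacer below 0.1 N), for 0.2 s.
3. the disc lies flat on the spacer, let go (horizontal distance between hub_mid and pocket below 0.005 m and z of hub_mid in the frame of pocket between 0.018 and 0.024 m and angle between each of hub_mid, spacer_mid, disc_mid's own z axis and vertical below 0.08 rad and horizontal distance between each of spacer_mid, disc_mid and pocket below 0.007 m and z of spacer_mid in the frame of pocket between 0.017 and 0.023 m and z of disc_mid in the frame of pocket between 0.03 and 0.036 m and contact force between the fingers and disc below 0.1 N), for 0.2 s.
4. the fingers hold the hood at 45 degrees (value of joint hood between 0.685 and 0.885 rad and velocity of joint hood between -0.08 and 0.08 rad/s and contact force between the fingers and hood above 0.3 N and contact force between hood and hub below 0.1 N and contact force between hood and spacer below 0.1 N and contact force between hood and disc below 0.1 N), for 0.2 s.
At the end, for the whole second after the job is handed in: Hub, spacer and disc stacked in the pocket within 5, 7 and 7 mm of its centre, 3 mm of their heights and 0.08 rad of level, untouched by the fingers; the fingers hold the hood at 0.785 rad (45 degrees) within 0.1 rad, slower than 0.08 rad/s, not resting on the wheel parts (all of step 3 and all of step 4 and contact force between the fingers and hub below 0.1 N and contact force between the fingers and spacer below 0.1 N); the arm keeps its last pose, push and grip.
It fails at once if the hood falls shut (below 0.35 rad) (value of joint hood below 0.35 rad).
It fails at once if a bystander is moved by more than 30 mm (distance of any of wheel, glue, screwdriver, screwjar, sandblock, propeller, wrench from where it was at the start of the episode above 0.03 m).
It also fails if it takes over 72 s, if anything falls off the work surface, if the arm or the gripper's body presses on something with over 40 N, if the wrist force passes 120 N, or if a joint passes its speed limit or range.

## Working session

There is one attempt and no reset: what is moved stays moved. The work goes in short steps, Python scripts to look and compute and a tool call to move; the robot and the scene stay as the last step left them, time stands still between calls to the robot, and variables do not carry over. Pictures are saved under pics/ and viewed, at most 10 in all, crops included, and the job is handed in when it is done.

Besides the shell and the picture viewer there is one more tool, called as name(argument=value, ...), one argument or row to a line, values as JSON. apply_moves: Moves the arm, as the interface text tells. Its arguments: {"type":"object","properties":{"steps":{"type":"array"},"grip_force":{"type":"number"}},"required":["steps"]}

```bash
mkdir -p pics; cat > h.py <<'E'
import numpy as np, cv2
from plant import robot, eyes
from scipy.spatial.transform import Rotation as Ro
def onplane(cam,uv,z):
    c=eyes.calibration(cam);K,R,t=map(np.array,(c["K"],c["R"],c["t"]))
    d=R.T@np.linalg.inv(K)@np.array([uv[0],uv[1],1.]);o=-R.T@t
    return o+d*(z-o[2])/d[2]
def proj(cam,X):
    c=eyes.calibration(cam);K,R,t=map(np.array,(c["K"],c["R"],c["t"]))
    p=K@(R@np.array(X)+t);return p[:2]/p[2]
def shot(cam,name=None):
    im=eyes.read_camera(cam)
    if name: cv2.imwrite(f"pics/{name}.png",im[:,:,::-1])
    return im
def st():
    s=robot.read_state()
    print("t",round(s["t"],2),"pos",np.round(s["tool_pos"],4),"R",np.round(Ro.from_rotvec(s["orientation"]).as_matrix(),3).tolist(),"F",np.round(s["force"],1),"open",round(s["opening"],4),"gf",round(s["gripper_force"],1))
    return s
E
python3 - <<'E'
from h import *
s=st();print(s["q"],robot.grip_point_offset)
Z=dict(pocket=.022,hood_hinge=.1,hood_bar=.29,hub_mid=.021,spacer_mid=.008,disc_mid=.005,wheel=0,glue=0,screwdriver=0,screwjar=0,sandblock=0,propeller=0,wrench=0)
for cam in("top","scene"):
    shot(cam,cam+"0")
    c=eyes.calibration(cam);print(cam,"campos",-np.array(c["R"]).T@np.array(c["t"]))
    for n,z in Z.items():
        print(n,[(round(d["conf"],2),np.round(d["xy"]).tolist(),np.round(onplane(cam,d["xy"],z)[:2],3).tolist()) for d in eyes.place_of(cam,n) if d["conf"]>.15])
E
```

```text
t 0.0 pos [0.2026 0.5642 0.2176] R [[-0.941, 0.338, -0.001], [0.338, 0.941, -0.002], [0.0, -0.002, -1.0]] F [ 0.3 -0.9  0.2] open 0.0929 gf 0.0
[ 1.14056503e+00  1.31166256e-01  1.48930055e+00 -1.37532140e-05
  1.52299406e+00 -8.54037059e-02] 0.0188
top campos [ 0.37488976 -0.07481271  1.05183113]
pocket []
hood_hinge [(0.91, [171.0, 262.0], [0.497, 0.211]), (0.71, [327.0, 292.0], [0.436, -0.102])]
hood_bar [(0.76, [96.0, 250.0], [0.492, 0.275]), (0.45, [372.0, 337.0], [0.352, -0.166])]
hub_mid [(0.92, [376.0, 236.0], [0.561, -0.212]), (0.8, [433.0, 229.0], [0.575, -0.338]), (0.79, [412.0, 270.0], [0.486, -0.287]), (0.72, [332.0, 247.0], [0.538, -0.116])]
spacer_mid [(0.48, [334.0, 214.0], [0.613, -0.122])]
disc_mid [(0.85, [335.0, 294.0], [0.437, -0.121])]
wheel [(0.78, [406.0, 185.0], [0.683, -0.287])]
glue [(0.58, [292.0, 148.0], [0.771, -0.026])]
screwdriver [(0.62, [371.0, 337.0], [0.344, -0.198])]
screwjar [(0.76, [454.0, 313.0], [0.393, -0.378])]
sandblock [(0.71, [452.0, 316.0], [0.389, -0.375]), (0.62, [467.0, 226.0], [0.586, -0.419]), (0.52, [337.0, 212.0], [0.621, -0.129])
[... 349 characters left out ...]
, (0.69, [303.0, 253.0], [0.536, -0.119]), (0.62, [212.0, 233.0], [0.487, -0.296])]
spacer_mid [(0.67, [293.0, 289.0], [0.624, -0.128]), (0.26, [490.0, 210.0], [0.335, 0.247])]
disc_mid [(0.68, [306.0, 235.0], [0.456, -0.122])]
wheel [(0.93, [193.0, 309.0], [0.678, -0.284])]
glue [(0.66, [346.0, 361.0], [0.771, -0.033]), (0.47, [213.0, 234.0], [0.461, -0.302])]
screwdriver [(0.57, [276.0, 202.0], [0.328, -0.197])]
screwjar [(0.59, [179.0, 218.0], [0.411, -0.383])]
sandblock [(0.74, [136.0, 268.0], [0.58, -0.412])]
propeller [(0.81, [483.0, 358.0], [0.747, 0.168])]
wrench [(0.95, [384.0, 217.0], [0.368, 0.029]), (0.51, [194.0, 311.0], [0.683, -0.282]), (0.35, [292.0, 289.0], [0.614, -0.131])]
```

View pics/top0.png

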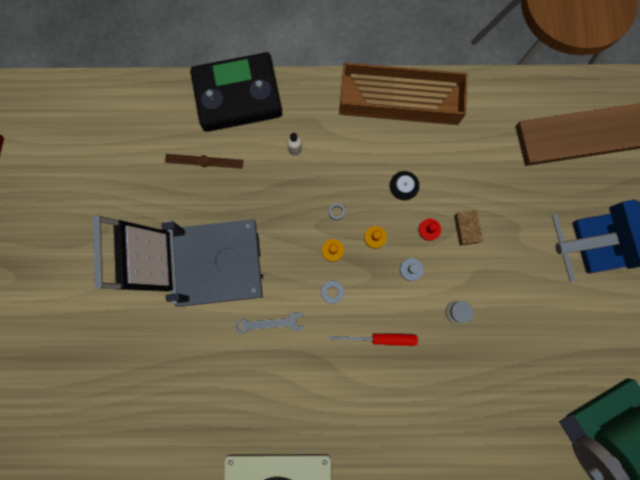

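View pics/scene0.png

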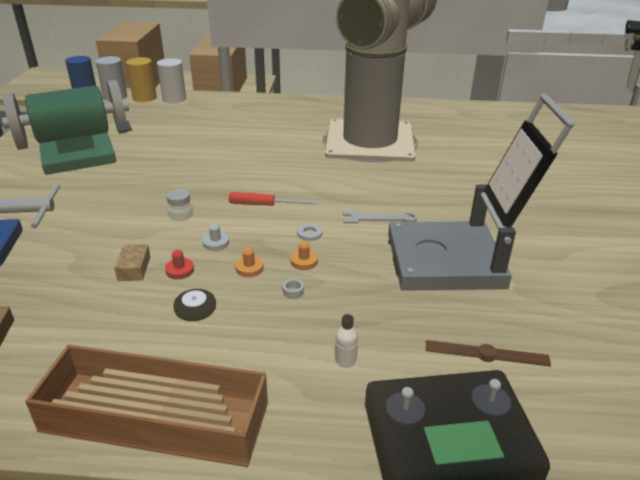

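The top view shows the jig at left with its pocket near (228,263). The grey hub is at (412,270), with orange and red look-alikes around it. The spacer is at (337,211) and the disc at (333,292). Next I fit all of these more precisely.

```bash
cat > fit.py <<'E'
from h import *
from scipy.optimize import minimize
def fitpart(cam,im,xy,r,h,stack=()):
    # silhouette centroid of grey blob vs projected hull of cylinder
    th=np.linspace(0,2*np.pi,60)
    def hull(p):
        P=np.array([proj(cam,(p[0]+r*np.cos(a),p[1]+r*np.sin(a),z)) for z in (0,h) for a in th],np.float32)
        return cv2.convexHull(P*16)
    def cen(c):
        m=cv2.moments(c);return np.array([m["m10"],m["m01"]])/m["m00"],m["m00"]
    S=8;u,v=np.round(proj(cam,(*xy,h/2))).astype(int);w=26
    crop=im[v-w:v+w,u-w:u+w].astype(np.float32)
    d=crop[:,:,0]-crop[:,:,2]           # wood: R>>B ; grey: ~0
    d=cv2.resize(d,None,fx=S,fy=S,interpolation=cv2.INTER_CUBIC)
    m=(d<np.median(d)*.5).astype(np.uint8)
    cs,_=cv2.findContours(m,cv2.RETR_EXTERNAL,cv2.CHAIN_APPROX_NONE)
    c=min((c for c in cs if cv2.contourArea(c)>60*S*S*.5),key=lambda c:np.linalg.norm(cen(c)[0]-w*S))
    c=cv2.convexHull(c);cc,ar=cen(c);px=(cc+.5)/S-.5+np.array([u-w,v-w])
    p=np.array(xy,float)
    for _ in range(6):
        hc,ha=cen(hull(p));e=onplane(cam,px,h/2)-onplane(cam,hc/16,h/2);p=p+e[:2]
    return p,ar/S/S,ha/256
def fitjig(cam,im,x0):
    g=cv2.cvtColor(im,cv2.COLOR_RGB2GRAY).astype(np.float32)
    gr=[]
    for s in(3,1):
        b=cv2.GaussianBlur(g,(0,0),s);gr.append(np.minimum(np.hypot(cv2.Sobel(b,5,1,0),cv2.Sobel(b,5,0,1)),40))
    t=np.linspace(0,1,80)
    L=[]
    for z in(.03,):
        L+=[np.c_[-.085+.17*t,0*t-.065,0*t+z],np.c_[0*t-.085,-.065+.12*t,0*t+z],np.c_[0*t+.085,-.065+.12*t,0*t+z]]
    L.append(np.c_[.0275*np.cos(2*np.pi*t),.0275*np.sin(2*np.pi*t),0*t+.03])
    P=np.vstack(L)
    def f(p,G):
        c,s=np.cos(p[2]),np.sin(p[2]);X=P@np.array([[c,s,0],[-s,c,0],[0,0,1]])+[p[0],p[1],0]
        C=eyes.calibration(cam);q=(np.array(C["K"])@(np.array(C["R"])@X.T+np.array(C["t"])[:,None]));q=(q[:2]/q[2]).astype(np.float32)
        return -cv2.remap(G,q[0][None],q[1][None],cv2.INTER_LINEAR).mean()
    p=np.array(x0)
    for G,k in zip(gr,(.012,.004)):
        p=minimize(f,p,args=(G,),method="Nelder-Mead",options=dict(initial_simplex=[p,p+[k,0,0],p+[0,k,0],p+[0,0,5*k]])).x
    return p,f(p,gr[1])
E
python3 - <<'E'
from fit import *
print("pocket guess",onplane("top",(228,263),.03))
for cam in("top","scene"):
    im=cv2.imread(f"pics/{cam}0.png")[:,:,::-1]
    for n,xy,r,h in(("hub",(.487,-.292),.025,.012),("spacer",(.617,-.125),.018,.016),("disc",(.442,-.121),.025,.01)):
        if cam=="scene" and n=="hub": continue
        p,a,b=fitpart(cam,im,xy,r,h);print(cam,n,np.round(p,4),round(a),round(b))
    for y0 in(0.,.07,.14):
        p,v=fitjig(cam,im,(*onplane("top",(228,263),.03)[:2],y0));print("jig",np.round(p,4),round(v,2), "hinge",np.round(p[:2]+.1*np.array([-np.sin(p[2]),np.cos(p[2])]),4))
E
```

```text
pocket guess [0.50192337 0.10856026 0.03      ]
top hub [ 0.4897 -0.2892] 450 436
top spacer [ 0.6202 -0.1271] 230 225
top disc [ 0.4414 -0.115 ] 434 424
jig [0.5068 0.1049 0.1155] -32.01 hinge [0.4953 0.2043]
jig [0.5068 0.105  0.1153] -32.02 hinge [0.4953 0.2044]
jig [0.5068 0.105  0.1131] -32.02 hinge [0.4955 0.2044]Traceback (most recent call last):
  File "<stdin>", line 7, in <module>
  File "fit.py", line 21, in fitpart
    hc,ha=cen(hull(p));e=onplane(cam,px,h/2)-onplane(cam,hc/16,h/2);p=p+e[:2]
              ~~~~^^^
  File "fit.py", line 7, in hull
    P=np.array([proj(cam,(p[0]+r*np.cos(a),p[1]+r*np.sin(a),z)) for z in (0,h) for a in th],np.float32)
                ~~~~^^^^^^^^^^^^^^^^^^^^^^^^^^^^^^^^^^^^^^^^^^^
  File "h.py", line 9, in proj
    c=eyes.calibration(cam);K,R,t=map(np.array,(c["K"],c["R"],c["t"]))
ValueError: time passes only in moves, steps and waits
```

apply_moves(
  steps=[-0.64, -0.89, -0.1, 0, 0, 0, 50, -0.64, -0.89, -0.1, 0, 0, 0, 50, -0.64, -0.89, -0.1, 0, 0, 0, 50, -0.64, -0.89, -0.1, 0, 0, 0, 50, -0.64, -0.89, -0.1, 0, 0, 0, 50, -0.64, -0.89, -0.1, 0, 0, 0, 50, -0.64, -0.89, 0, 0, 0, 0, 50, -0.64, -0.89, 0, 0, 0, 0, 50, -0.64, -0.89, 0, 0, 0, 0, 50, -0.64, -0.89, 0, 0, 0, 0, 50, -0.64, -0.89, 0, 0, 0, 0, 50, -0.64, -0.89, 0, 0, 0, 0, 50],
)

```text
t: 2.4
tool_pos: [0.3114, 0.1839, 0.2369]
orientation: [0.538, 3.094, 0.001]
force: [0.1, 0.6, -0.1]
opening: 0.0467
gripper_force: 0.0
```

```bash
python3 - <<'E'
import re,pickle
from plant import eyes
pickle.dump({c:{k:__import__("numpy").array(v) for k,v in eyes.calibration(c).items()} for c in("top","scene")},open("cal.pkl","wb"))
for f in("h.py","fit.py"):
    s=open(f).read().replace("eyes.calibration(cam)","CAL[cam]")
    if f=="h.py":
        s=s.replace("from plant import robot, eyes","from plant import robot, eyes\nimport pickle;CAL=pickle.load(open('cal.pkl','rb'))")
        s+='''
def go(target,R=None):
    s=st();R0=Ro.from_rotvec(s["orientation"]).as_matrix()
    print("shift units",np.round(R0.T@(np.array(target)-s["tool_pos"])/.03,3))
    if R is not None: print("turn units",np.round(Ro.from_matrix(R0.T@R).as_rotvec()/np.radians(6),3))
def down(yaw):
    y=np.array([np.cos(yaw),np.sin(yaw),0]);z=np.array([0,0,-1.]);return np.c_[np.cross(y,z),y,z]
'''
    open(f,"w").write(s)
E
python3 -c "
from h import *
go((.4897,-.2892,.11),down(.1155))"
```

```text
t 2.4 pos [0.3114 0.1839 0.2369] R [[-0.941, 0.338, 0.001], [0.338, 0.941, 0.0], [-0.001, 0.001, -1.0]] F [ 0.1  0.6 -0.1] open 0.0467 gf 0.0
shift units [-10.914 -12.84    4.229]
turn units [1.0000e-02 3.0000e-03 1.0609e+01]
```

apply_moves(
  steps=[-0.85, -0.98, 0.1, 0, 0, 0, 50, -0.85, -0.98, 0.1, 0, 0, 0, 50, -0.85, -0.98, 0.1, 0, 0, 0, 50, -0.85, -0.98, 0.1, 0, 0, 0, 50, -0.85, -0.98, 0.1, 0, 0, 0, 50, -0.85, -0.98, 0.1, 0, 0, 0, 50, -0.85, -0.98, 0.1, 0, 0, 0, 50, -0.85, -0.98, 0.1, 0, 0, 0, 50, -0.85, -0.98, 0.1, 0, 0, 0, 50, -0.85, -0.98, 0.1, 0, 0, 0, 50, -0.85, -0.98, 0.1, 0, 0, 0, 50, -0.85, -0.98, 0.1, 0, 0, 0, 50],
)

```text
t: 3.4
tool_pos: [0.4804, -0.2523, 0.2004]
orientation: [0.54, 3.095, -0.0]
force: [1.5, -0.0, 0.1]
opening: 0.0462
gripper_force: 0.0
```

apply_moves(
  steps=[0, 0, 0.3, 0, 0, 0.96, 50, 0, 0, 0.3, 0, 0, 0.96, 50, 0, 0, 0.3, 0, 0, 0.96, 50, 0, 0, 0.3, 0, 0, 0.96, 50, 0, 0, 0.3, 0, 0, 0.96, 50, 0, 0, 0.3, 0, 0, 0.96, 50, 0, 0, 0.3, 0, 0, 0.96, 50, 0, 0, 0.3, 0, 0, 0.96, 50, 0, 0, 0, 0, 0, 0.96, 50, 0, 0, 0, 0, 0, 0.96, 50, 0, 0, 0, 0, 0, 0.96, 50, 0, 0, 0, 0, 0, 0, 50],
)

```text
t: 4.4
tool_pos: [0.4801, -0.2502, 0.1287]
orientation: [2.09, 2.346, -0.0]
force: [-0.2, -0.6, -0.1]
opening: 0.0464
gripper_force: 0.0
```

```bash
python3 - <<'E'
from fit import *
s=st()
im=shot("scene","s1");shot("top","t1")
go((.4897,-.2892,.016),down(.1155))
im=cv2.imread("pics/scene0.png")[:,:,::-1]
for n,xy,r,h in(("spacer",(.617,-.125),.018,.016),("disc",(.442,-.121),.025,.01)):
    p,a,b=fitpart("scene",im,xy,r,h);print(n,np.round(p,4),round(a),round(b))
for y0 in(.05,.12):
    p,v=fitjig("scene",im,(.507,.105,y0));print("jig",np.round(p,4),round(v,2))
a=cv2.imread("pics/t1.png")[200:340,300:480];a=cv2.resize(a,None,fx=3,fy=3)
b=cv2.imread("pics/scene0.png")[195:305,370:530];b=cv2.resize(b,(540,370))
c=np.vstack([a,b[:180]]) if 0 else a
cv2.imwrite("pics/t1c.png",a)
E
```

```text
t 4.4 pos [ 0.4801 -0.2502  0.1287] R [[-0.115, 0.993, 0.0], [0.993, 0.115, -0.0], [-0.0, 0.0, -1.0]] F [-0.2 -0.6 -0.1] open 0.0464 gf 0.0
t 4.5 pos [ 0.4801 -0.2502  0.1287] R [[-0.123, 0.992, 0.0], [0.992, 0.123, -0.0], [-0.0, 0.0, -1.0]] F [-0.7 -0.5  0.4] open 0.0465 gf 0.0
shift units [-1.329  0.157  3.757]
turn units [0.001 0.001 0.077]
spacer [ 0.6193 -0.1281] 354 387
disc [ 0.4408 -0.1161] 356 400
jig [0.5081 0.1084 0.1035] -34.95
jig [0.508  0.1085 0.1055] -34.96
```

View pics/t1c.png

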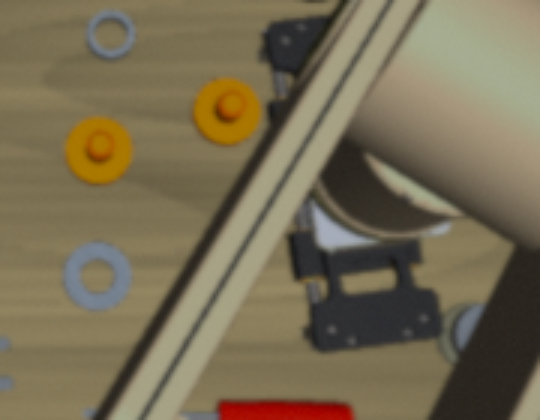

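Here the arm hides the hub. The spacer, disc and orange look-alikes haven't moved. I'll go down on the hub's boss and close.

apply_moves(
  steps=[-0.66, 0.08, 0.3, 0, 0, 0, 50, -0.66, 0.08, 0.3, 0, 0, 0, 50, 0, 0, 0.5, 0, 0, 0, 50, 0, 0, 0.5, 0, 0, 0, 50, 0, 0, 0.5, 0, 0, 0, 50, 0, 0, 0.5, 0, 0, 0, 50, 0, 0, 0.5, 0, 0, 0, 50, 0, 0, 0.5, 0, 0, 0, 50, 0, 0, 0.08, 0, 0, 0, 50, 0, 0, 0, 0, 0, 0, 50, 0, 0, 0, 0, 0, 0, 10, 0, 0, 0, 0, 0, 0, 10],
  grip_force=15,
)

```text
t: 5.5
tool_pos: [0.4904, -0.2895, 0.0196]
orientation: [2.082, 2.35, 0.0]
force: [-0.4, -0.2, 0.9]
opening: 0.0372
gripper_force: 0.0
```

apply_moves(
  steps=[0, 0, 0, 0, 0, 0, 10, 0, 0, 0, 0, 0, 0, 10, 0, 0, 0, 0, 0, 0, 10, 0, 0, 0, 0, 0, 0, 10],
)

```text
t: 5.83
tool_pos: [0.4901, -0.2893, 0.0191]
orientation: [2.083, 2.35, 0.0]
force: [-0.9, 0.1, 4.7]
opening: 0.0195
gripper_force: 15.0
```

```bash
python3 - <<'E'
from fit import *
st()
# pocket-only fits: rim and floor circles
for cam in("top","scene"):
    im=cv2.imread(f"pics/{cam}0.png")[:,:,::-1]
    g=cv2.GaussianBlur(cv2.cvtColor(im,cv2.COLOR_RGB2GRAY).astype(np.float32),(0,0),.8)
    G=np.hypot(cv2.Sobel(g,5,1,0),cv2.Sobel(g,5,0,1));t=np.linspace(0,2*np.pi,90)
    for z,rr in((.03,.0275),(.022,.0275)):
        best=[]
        for x in np.arange(.496,.519,.0005):
            for y in np.arange(.096,.119,.0005):
                q=np.array([0,0])
                X=np.array([x+rr*np.cos(t),y+rr*np.sin(t),0*t+z]);C=CAL[cam];q=C["K"]@(C["R"]@X+C["t"][:,None]);q=(q[:2]/q[2]).astype(np.float32)
                best.append((cv2.remap(G,q[0][None],q[1][None],1).mean(),x,y))
        best.sort(reverse=True);print(cam,z,np.round(best[0],4),np.round(best[6],4))
a=cv2.resize(cv2.imread("pics/top0.png")[205:315,160:270],(440,440),interpolation=2)
b=cv2.resize(cv2.imread("pics/scene0.png")[200:300,380:520],(616,440),interpolation=2)
cv2.imwrite("pics/jig.png",cv2.resize(np.hstack([a,b]),(800,333)))
E
```

```text
t 5.83 pos [ 0.4901 -0.2893  0.0191] R [[-0.12, 0.993, 0.001], [0.993, 0.12, -0.001], [-0.001, 0.001, -1.0]] F [-0.9  0.1  4.7] open 0.0195 gf 15.0
top 0.03 [11.1267  0.5095  0.112 ] [10.9329  0.51    0.112 ]
top 0.022 [11.1183  0.5105  0.1135] [10.9375  0.5105  0.113 ]
scene 0.03 [44.2241  0.5115  0.108 ] [43.5253  0.5105  0.108 ]
scene 0.022 [44.5511  0.4995  0.1105] [43.8972  0.4995  0.111 ]
```

View pics/jig.png

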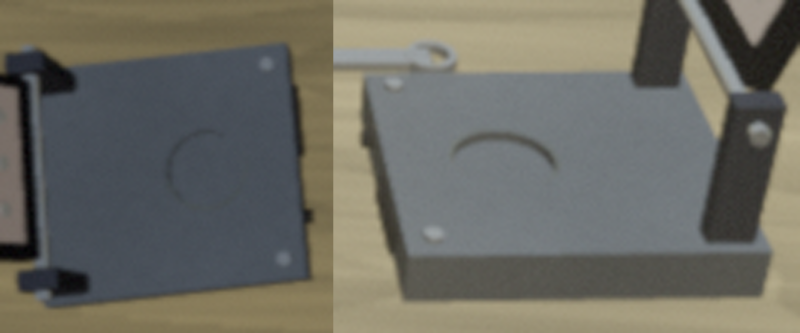

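The close view shows the jig pocket at about (228,261) in the top image. The plate's -y and -x walls are visible there and bias the outline fit, so I refit with silhouette edges at the right heights.

```bash
cat > jig.py <<'E'
from h import *
from scipy.optimize import minimize
t=np.linspace(0,1,80)
def E(x0,y0,x1,y1,z): return np.c_[x0+(x1-x0)*t,y0+(y1-y0)*t,0*t+z]
A=np.linspace(0,2*np.pi,160,endpoint=False)
def circ(z,a0,a1):
    a=np.linspace(a0,a1,80);return np.c_[.0275*np.cos(a),.0275*np.sin(a),0*a+z]
sets={"top":[E(-.085,-.065,.085,-.065,0),E(-.085,-.065,-.085,.06,0),E(.085,-.065,.085,.06,.03),circ(.03,.2*np.pi,.8*np.pi+.3)],
"scene":[E(.085,-.06,.085,.115,.03),E(.085,-.06,.085,.115,0),E(-.085,-.065,-.085,.05,.03),E(-.08,-.065,.085,-.065,.03),circ(.03,.6*np.pi,1.4*np.pi)]}
for cam in sets:
    g=cv2.cvtColor(cv2.imread(f"pics/{cam}0.png"),cv2.COLOR_BGR2GRAY).astype(np.float32);C=CAL[cam]
    def f(p,G,per=False):
        c,s=np.cos(p[2]),np.sin(p[2]);v=[]
        for P in sets[cam]:
            X=P@np.array([[c,s,0],[-s,c,0],[0,0,1]])+[p[0],p[1],0]
            q=C["K"]@(C["R"]@X.T+C["t"][:,None]);q=(q[:2]/q[2]).astype(np.float32)
            v.append(cv2.remap(G,q[0][None],q[1][None],1).mean())
        return np.round(v,1) if per else -np.mean(v)
    p=np.array([.508,.108,.1])
    for s,k in((3,.008),(1.5,.004),(.8,.002)):
        b=cv2.GaussianBlur(g,(0,0),s);G=np.hypot(cv2.Sobel(b,5,1,0),cv2.Sobel(b,5,0,1));G=G/(G+15)*40
        p=minimize(f,p,args=(G,),method="Nelder-Mead",options=dict(initial_simplex=[p,p+[k,0,0],p+[0,k,0],p+[0,0,5*k]])).x
    print(cam,np.round(p,4),f(p,G,True))
E
python3 jig.py
```

```text
top [0.5077 0.1064 0.0977] [34.2 35.4 32.3 19. ]
scene [0.5091 0.1086 0.0942] [34.4 36.6 30.8 35.3 32.4]
```

apply_moves(
  steps=[0, 0, -0.5, 0, 0, 0, 10, 0, 0, -1, 0, 0, 0, 10, 0, 0, -1, 0, 0, 0, 10, 0, 0, -1, 0, 0, 0, 10, 0.8, 0, 0, 0, 0, 0, 10, 0.9, 0, 0, 0, 0, 0, 10, 0.9, 0, 0, 0, 0, 0, 10, 0.9, 0, 0, 0, 0, 0, 10, 0.9, 0, 0, 0, 0, 0, 10, 0.9, 0, 0, 0, 0, 0, 10, 0.9, 0, 0, 0, 0, 0, 10, 0.9, 0, 0, 0, 0, 0, 10],
)

```text
t: 6.83
tool_pos: [0.4635, -0.0762, 0.1231]
orientation: [-2.084, -2.351, 0.0]
force: [0.0, 0.0, -0.7]
opening: 0.0197
gripper_force: 15.0
```

```bash
python3 -c "
from h import *
go((.5084,.1075,.065),down(.096))"
```

```text
t 6.83 pos [ 0.4635 -0.0762  0.1231] R [[-0.12, 0.993, -0.0], [0.993, 0.12, 0.0], [0.0, -0.0, -1.0]] F [ 0.   0.  -0.7] open 0.0197 gf 15.0
shift units [5.9   2.219 1.937]
turn units [-0.001 -0.001  0.23 ]
```

apply_moves(
  steps=[0.84, 0.32, 0, 0, 0, 0, 10, 0.84, 0.32, 0, 0, 0, 0, 10, 0.84, 0.32, 0, 0, 0, 0, 10, 0.84, 0.32, 0, 0, 0, 0, 10, 0.84, 0.32, 0, 0, 0, 0, 10, 0.84, 0.32, 0, 0, 0, 0, 10, 0.8, 0.3, 0.4, 0, 0, 0, 10, 0, 0, 0.5, 0, 0, 0.23, 10, 0, 0, 0.5, 0, 0, 0, 10, 0, 0, 0.5, 0, 0, 0, 10, 0, 0, 0, 0, 0, 0, 10, 0, 0, 0, 0, 0, 0, 10],
)

```text
t: 7.83
tool_pos: [0.5081, 0.1044, 0.0654]
orientation: [-2.111, -2.324, 0.003]
force: [0.4, -0.7, -0.7]
opening: 0.0195
gripper_force: 15.0
```

```bash
python3 -c "
from h import *
go((.5084,.1075,.041),down(.096))
a=shot('scene','s2');b=shot('top','t2')
c=np.hstack([cv2.resize(b[205:315,160:270],(400,400)),cv2.resize(a[190:300,375:485],(400,400))])
cv2.imwrite('pics/c2.png',c[:,:,::-1])"
```

```text
t 7.83 pos [0.5081 0.1044 0.0654] R [[-0.096, 0.995, -0.003], [0.995, 0.096, -0.0], [-0.0, -0.003, -1.0]] F [ 0.4 -0.7 -0.7] open 0.0195 gf 15.0
shift units [0.102 0.023 0.813]
turn units [-0.025  0.     0.002]
```

View pics/c2.png

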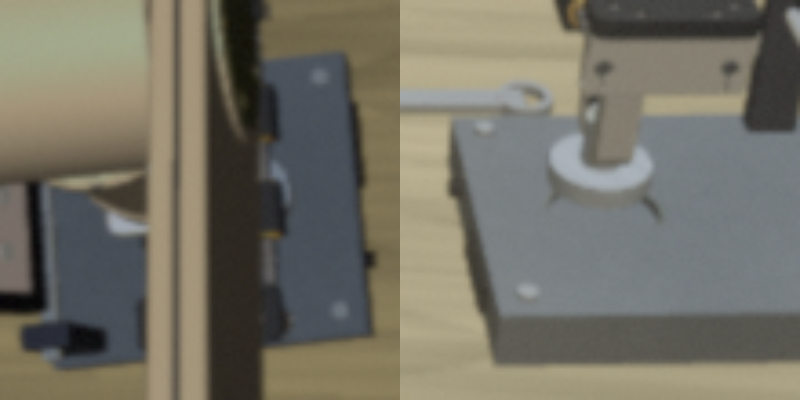

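The scene view shows the bright hub flange hovering just over the dark arc of the pocket. I'll compute its offset in that same camera.

```bash
python3 - <<'E'
from h import *
from scipy.optimize import minimize
im=cv2.imread("pics/s2.png").astype(np.float32).mean(2)
S=8;u0,v0=412,220;crop=cv2.resize(im[v0:v0+40,u0:u0+40],None,fx=S,fy=S,interpolation=2)
m=(crop>165).astype(np.uint8)
# top face of flange: bright ellipse, lower/left/right rim
cs,_=cv2.findContours(m,0,1);c=max(cs,key=cv2.contourArea)[:,0].astype(float)
c=(c+.5)/S-.5+[u0,v0];print(c.min(0),c.max(0))
t=np.linspace(0,2*np.pi,400);C=CAL["scene"]
def ell(x,y,z,r):
    q=C["K"]@(C["R"]@np.array([x+r*np.cos(t),y+r*np.sin(t),0*t+z])+C["t"][:,None]);return (q[:2]/q[2]).T
for z in(.0583,):
    def f(p):
        e=ell(p[0],p[1],z,.025);return abs(e[:,0].min()-c[:,0].min())+abs(e[:,0].max()-c[:,0].max())+abs(e[:,1].max()-c[:,1].max())
    r=minimize(f,(.508,.105),method="Nelder-Mead",options=dict(xatol=1e-5));print("hub in scene cam",np.round(r.x,4),r.fun)
print("TCP",robot.read_state()["tool_pos"][:2])
E
```

```text
[416.3125 226.9375] [443.4375 241.0625]
hub in scene cam [0.5079 0.1024] 1.487213420634646
TCP [0.50971226 0.10441636]
```

apply_moves(
  steps=[0.13, 0.02, 0, 0, 0, 0, 10, 0, 0, 0.2, 0, 0, 0, 10, 0, 0, 0.2, 0, 0, 0, 10, 0, 0, 0.1, 0, 0, 0, 10, 0, 0, 0.06, 0, 0, 0, 10, 0, 0, 0.06, 0, 0, 0, 10, 0, 0, 0, 0, 0, 0, 10, 0, 0, 0, 0, 0, 0, 10, 0, 0, 0, 0, 0, 0, 10],
)

```text
t: 8.68
tool_pos: [0.5095, 0.1084, 0.0478]
orientation: [2.112, 2.325, 0.0]
force: [-0.3, 0.8, -0.7]
opening: 0.0193
gripper_force: 15.0
```

apply_moves(
  steps=[0, 0, 0.06, 0, 0, 0, 10, 0, 0, 0.06, 0, 0, 0, 10, 0, 0, 0, 0, 0, 0, 10, 0, 0, 0, 0, 0, 0, 10],
)

```text
t: 9.02
tool_pos: [0.5092, 0.1084, 0.0438]
orientation: [-2.112, -2.325, 0.0]
force: [1.4, 0.5, -0.2]
opening: 0.0197
gripper_force: 15.0
```

```bash
python3 -c "
from h import *
for i in range(4): st();shot('scene')"
```

```text
t 9.02 pos [0.5092 0.1084 0.0438] R [[-0.096, 0.995, -0.0], [0.995, 0.096, -0.0], [0.0, -0.0, -1.0]] F [ 1.4  0.5 -0.2] open 0.0197 gf 15.0
t 9.07 pos [0.5093 0.1084 0.044 ] R [[-0.096, 0.995, -0.0], [0.995, 0.096, -0.0], [-0.0, -0.0, -1.0]] F [-0.1  0.5  0.2] open 0.0191 gf 15.0
t 9.12 pos [0.5094 0.1084 0.044 ] R [[-0.096, 0.995, -0.0], [0.995, 0.096, -0.0], [-0.0, -0.0, -1.0]] F [-0.8  0.6 -0.5] open 0.0194 gf 15.0
t 9.17 pos [0.5094 0.1084 0.0441] R [[-0.096, 0.995, 0.0], [0.995, 0.096, -0.0], [-0.0, 0.0, -1.0]] F [ 0.5 -0.7 -1. ] open 0.0195 gf 15.0
```

apply_moves(
  steps=[0, 0, 0.06, 0, 0, 0, 10, 0, 0, 0.02, 0, 0, 0, 10, 0, 0, 0, 0, 0, 0, 10, 0, 0, 0, 0, 0, 0, 30, 0, 0, 0, 0, 0, 0, 50, 0, 0, 0, 0, 0, 0, 50, 0, 0, -0.3, 0, 0, 0, 50, 0, 0, -0.7, 0, 0, 0, 50, 0, 0, -0.9, 0, 0, 0, 50, 0, 0, -0.9, 0, 0, 0, 50, -0.9, 0, 0, 0, 0, 0, 50, -0.9, 0, 0, 0, 0, 0, 50],
)

```text
t: 10.22
tool_pos: [0.5167, 0.0551, 0.1294]
orientation: [2.106, 2.325, 0.006]
force: [0.0, -0.1, -1.0]
opening: 0.0465
gripper_force: 0.0
```

apply_moves(
  steps=[-0.9, 0.5, 0, 0, 0, 0, 53, -0.9, 0.5, 0, 0, 0, 0, 53, -0.9, 0.5, 0, 0, 0, 0, 53, -0.9, 0.5, 0, 0, 0, 0, 53, -0.9, 0.5, 0, 0, 0, 0, 53, 0, 0, 0, 0, 0, 0, 53],
)

```text
t: 10.72
tool_pos: [0.6045, -0.0772, 0.1265]
orientation: [2.114, 2.32, -0.0]
force: [0.4, -0.1, -0.1]
opening: 0.0493
gripper_force: 0.0
```

```bash
cat > hubfit.py <<'E'
from h import *
from scipy.optimize import minimize
def blob(im,cam,xy,z,thr,w=22,S=8):
    g=im.astype(np.float32).mean(2);u,v=np.round(proj(cam,(*xy,z))).astype(int)
    crop=cv2.resize(g[v-w:v+w,u-w:u+w],None,fx=S,fy=S,interpolation=2)
    cs,_=cv2.findContours((crop>thr).astype(np.uint8),0,1);c=max(cs,key=cv2.contourArea);c=cv2.convexHull(c)
    m=cv2.moments(c);return (np.array([m["m10"],m["m01"]])/m["m00"]+.5)/S-.5+[u-w,v-w],m["m00"]/S/S,crop
E
python3 - <<'E'
from hubfit import *
st()
a=shot("scene","s3");b=shot("top","t3")
for cam,im in(("scene",a),("top",b)):
    for thr in(120,140,160):
        c,ar,_=blob(im,cam,(.509,.108),.034,thr);print(cam,thr,np.round(c,1),round(ar),"-> flange plane",np.round(onplane(cam,c,.034)[:2],4))
    print([(round(d["conf"],2),np.round(onplane(cam,d["xy"],.043)[:2],4)) for d in eyes.place_of(cam,"hub_mid")])
go((.6198,-.1276,.06),down(.096))
c=np.hstack([cv2.resize(b[205:315,160:270],(400,400)),cv2.resize(a[190:300,375:485],(400,400))])
cv2.imwrite('pics/c3.png',c[:,:,::-1])
E
```

```text
t 10.72 pos [ 0.6045 -0.0772  0.1265] R [[-0.093, 0.996, 0.002], [0.996, 0.093, -0.002], [-0.002, 0.002, -1.0]] F [ 0.4 -0.1 -0.1] open 0.0493 gf 0.0
scene 120 [430.5 244.5] 1925 -> flange plane [0.5081 0.1077]
scene 140 [430.4 245.6] 358 -> flange plane [0.5115 0.1073]
scene 160 [430.4 245.7] 308 -> flange plane [0.5119 0.1072]
[(0.92, array([ 0.5599, -0.1166])), (0.8, array([0.5024, 0.113 ])), (0.66, array([ 0.5906, -0.2026])), (0.57, array([ 0.6042, -0.3226])), (0.39, array([ 0.5024, -0.1172]))]
top 120 [241.4 265.7] 403 -> flange plane [0.4955 0.0791]
top 140 [224.6 259. ] 283 -> flange plane [0.5101 0.1155]Traceback (most recent call last):
  File "<stdin>", line 6, in <module>
  File "hubfit.py", line 6, in blob
    cs,_=cv2.findContours((crop>thr).astype(np.uint8),0,1);c=max(cs,key=cv2.contourArea);c=cv2.convexHull(c)
                                                             ~~~^^^^^^^^^^^^^^^^^^^^^^^^
ValueError: max() iterable argument is empty
```

```bash
python3 - <<'E'
from h import *
go((.6198,-.1276,.009),down(.096))
a=cv2.imread("pics/s3.png");b=cv2.imread("pics/t3.png")
c=np.hstack([cv2.resize(b[205:315,160:270],(400,400)),cv2.resize(a[190:300,375:485],(400,400))])
cv2.imwrite('pics/c3.png',c)
E
```

```text
t 10.87 pos [ 0.602  -0.0725  0.1259] R [[-0.095, 0.995, -0.0], [0.995, 0.095, 0.0], [0.0, -0.0, -1.0]] F [-0.2  0.2  0.3] open 0.0495 gf 0.0
shift units [-1.886  0.416  3.895]
turn units [-0.003 -0.004 -0.007]
```

View pics/c3.png

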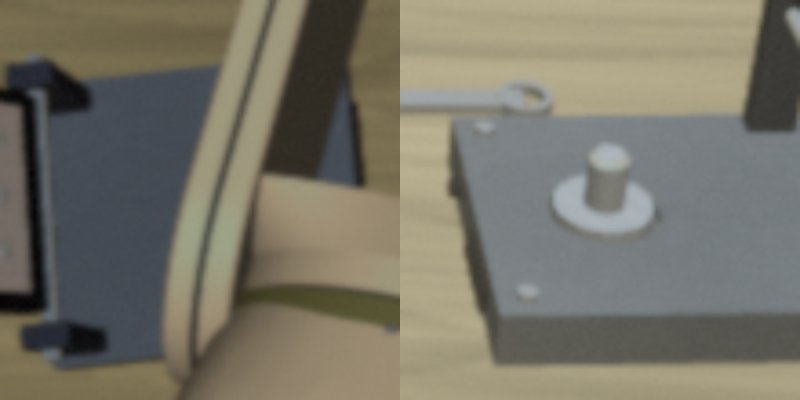

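The scene view shows the hub seated flat in the pocket, boss top near (432,233). Now the spacer.

apply_moves(
  steps=[-0.63, 0.14, 0, 0, 0, 0, 53, -0.63, 0.14, 0, 0, 0, 0, 53, -0.63, 0.14, 0.2, 0, 0, 0, 53, 0, 0, 0.7, 0, 0, 0, 53, 0, 0, 0.7, 0, 0, 0, 53, 0, 0, 0.7, 0, 0, 0, 53, 0, 0, 0.7, 0, 0, 0, 53, 0, 0, 0, 0, 0, 0, 53, 0, 0, 0, 0, 0, 0, 53],
)

```text
t: 11.62
tool_pos: [0.6186, -0.1262, 0.0348]
orientation: [-2.109, -2.325, 0.002]
force: [0.3, 0.1, 0.2]
opening: 0.0491
gripper_force: 0.0
```

```bash
python3 - <<'E'
from h import *
go((.6198,-.1276,.006),down(.096))
a=shot("scene","s4")
u,v=proj("scene",(.62,-.128,.02)).astype(int)
cv2.imwrite('pics/c4.png',cv2.resize(a[v-45:v+45,u-45:u+45],(500,500))[:,:,::-1])
E
```

```text
t 11.62 pos [ 0.6186 -0.1262  0.0348] R [[-0.097, 0.995, -0.003], [0.995, 0.097, 0.001], [0.001, -0.003, -1.0]] F [0.3 0.1 0.2] open 0.0491 gf 0.0
shift units [-0.051  0.038  0.959]
turn units [-0.029 -0.013  0.012]
```

View pics/c4.png

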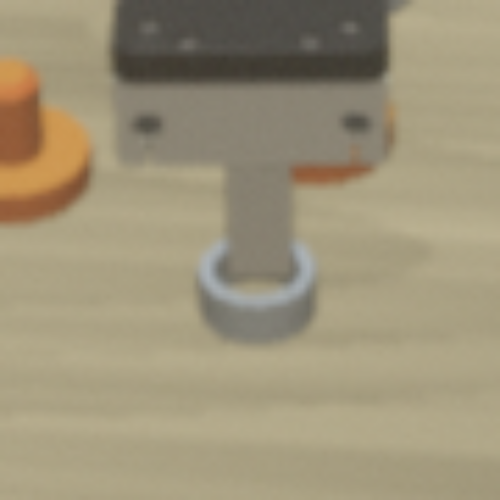

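The open fingers hover over the spacer, finger column about 261 against ring 258 in the crop, so they're well aligned. Going down to grip.

apply_moves(
  steps=[-0.05, 0.04, 0.4, 0, 0, 0, 53, 0, 0, 0.35, 0, 0, 0, 53, 0, 0, 0.2, 0, 0, 0, 53, 0, 0, 0, 0, 0, 0, 53, 0, 0, 0, 0, 0, 0, 30, 0, 0, 0, 0, 0, 0, 30, 0, 0, 0, 0, 0, 0, 30, 0, 0, 0, 0, 0, 0, 30, 0, 0, 0, 0, 0, 0, 30],
)

```text
t: 12.42
tool_pos: [0.6218, -0.1293, 0.0076]
orientation: [2.112, 2.325, 0.0]
force: [0.1, 0.2, 0.6]
opening: 0.0344
gripper_force: 15.0
```

```bash
python3 - <<'E'
from h import *
go((.5094,.1084,.1),down(.096))
E
```

```text
t 12.42 pos [ 0.6218 -0.1293  0.0076] R [[-0.096, 0.995, 0.001], [0.995, 0.096, -0.0], [-0.0, 0.001, -1.0]] F [0.1 0.2 0.6] open 0.0344 gf 15.0
shift units [ 8.244 -2.968 -3.085]
turn units [0.006 0.003 0.   ]
```

apply_moves(
  steps=[0, 0, -0.6, 0, 0, 0, 30, 0, 0, -0.9, 0, 0, 0, 30, 0, 0, -0.9, 0, 0, 0, 30, 0.92, -0.33, -0.2, 0, 0, 0, 30, 0.92, -0.33, 0, 0, 0, 0, 30, 0.92, -0.33, 0, 0, 0, 0, 30, 0.92, -0.33, 0, 0, 0, 0, 30, 0.92, -0.33, 0, 0, 0, 0, 30, 0.92, -0.33, 0, 0, 0, 0, 30, 0.92, -0.33, 0, 0, 0, 0, 30, 0.92, -0.33, 0, 0, 0, 0, 30, 0.88, -0.33, 0, 0, 0, 0, 30],
)

```text
t: 13.42
tool_pos: [0.5085, 0.1096, 0.0855]
orientation: [2.112, 2.325, 0.001]
force: [0.1, 1.1, -0.2]
opening: 0.0344
gripper_force: 15.0
```

apply_moves(
  steps=[0, 0, 0, 0, 0, 0, 30, 0, 0, 0, 0, 0, 0, 30, 0, 0, 0, 0, 0, 0, 30],
)

```text
t: 13.67
tool_pos: [0.5095, 0.1082, 0.0855]
orientation: [2.111, 2.326, 0.001]
force: [-0.5, 0.5, -0.2]
opening: 0.035
gripper_force: 15.0
```

```bash
python3 - <<'E'
from h import *
go((.5094,.1084,.08),down(.096))
a=shot("scene","s5")
cv2.imwrite('pics/c5.png',cv2.resize(a[180:270,385:475],(540,540),interpolation=2)[:,:,::-1])
E
```

```text
t 13.67 pos [0.5095 0.1082 0.0855] R [[-0.097, 0.995, 0.001], [0.995, 0.097, -0.0], [-0.0, 0.001, -1.0]] F [-0.5  0.5 -0.2] open 0.035 gf 15.0
shift units [ 0.009 -0.003  0.183]
turn units [0.008 0.004 0.007]
```

View pics/c5.png

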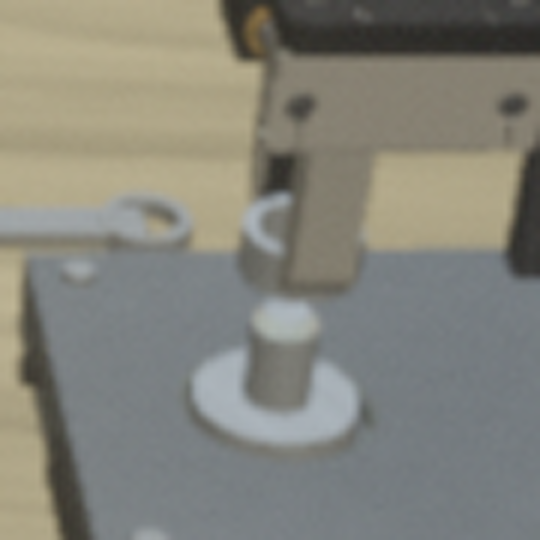

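The spacer hovers over the boss. The ring spans crop columns 241–362 and the boss 251–320, so I compare them in world units.

```bash
python3 - <<'E'
from h import *
def ycol(col,x,z):  # solve y with column
    from scipy.optimize import brentq
    return brentq(lambda y:proj("scene",(x,y,z))[0]-col,-.1,.3)
k=lambda c:385-.5+(c+.5)/6
x=.509
print("ring y",ycol(k(301.5),x,.086),"half",(ycol(k(362),x,.086)-ycol(k(241),x,.086))/2)
print("boss y",ycol(k(285.5),x,.058),"half",(ycol(k(320),x,.058)-ycol(k(251),x,.058))/2)
print("flange y",ycol(k((190+360)/2),x,.034))
# rows: ring front-top rim unknown; boss top centre row
print("boss top centre",onplane("scene",(k(287),k(316)),.064))
# ring rear top rim row ~192 (crop)
for xx in(.50,.505,.51,.515): print(xx,"ring rear top row",(proj("scene",(xx-.018,.108,.094))[1]-180+.5)*6-.5,"front bottom",(proj("scene",(xx+.018,.108,.078))[1]-180+.5)*6-.5)
E
```

```text
ring y 0.10898875474978831 half 0.017382496219621936
boss y 0.107716461217133 half 0.010070425171233272
flange y 0.10746201416073128
boss top centre [0.94083174 0.06978356 0.064     ]
0.5 ring rear top row 172.47556128814074 front bottom 284.475476403316
0.505 ring rear top row 181.3188243450606 front bottom 293.96835133179763
0.51 ring rear top row 190.23427098845963 front bottom 303.5403387827486
0.515 ring rear top row 199.22278864348306 front bottom 313.1924318663295
```

apply_moves(
  steps=[-0.04, 0, 0.2, 0, 0, 0, 30, 0, 0, 0.25, 0, 0, 0, 30, 0, 0, 0.2, 0, 0, 0, 30, 0, 0, 0.2, 0, 0, 0, 30, 0, 0, 0.1, 0, 0, 0, 30, 0, 0, 0, 0, 0, 0, 30, 0, 0, 0, 0, 0, 0, 30],
)

```text
t: 14.3
tool_pos: [0.5089, 0.1071, 0.0562]
orientation: [-2.112, -2.325, 0.001]
force: [-0.2, -0.7, -0.5]
opening: 0.0348
gripper_force: 15.0
```

apply_moves(
  steps=[0, 0, 0.15, 0, 0, 0, 30, 0, 0, 0.15, 0, 0, 0, 30, 0, 0, 0.1, 0, 0, 0, 30, 0, 0, 0.06, 0, 0, 0, 30, 0, 0, 0, 0, 0, 0, 30, 0, 0, 0, 0, 0, 0, 30],
)

```text
t: 14.8
tool_pos: [0.5091, 0.1072, 0.0427]
orientation: [-2.112, -2.325, 0.0]
force: [0.3, -0.4, 0.1]
opening: 0.0346
gripper_force: 15.0
```

Release, retreat upward and head for the disc at about (.441,-.1155).

apply_moves(
  steps=[0, 0, 0, 0, 0, 0, 53, 0, 0, 0, 0, 0, 0, 53, 0, 0, 0, 0, 0, 0, 53, 0, 0, -0.4, 0, 0, 0, 53, 0, 0, -0.9, 0, 0, 0, 53, 0, 0, -0.9, 0, 0, 0, 53, 0, 0, -0.5, 0, 0, 0, 70, -0.95, -0.2, 0, 0, 0, 0, 70, -0.95, -0.2, 0, 0, 0, 0, 70, -0.95, -0.2, 0, 0, 0, 0, 70, -0.95, -0.2, 0, 0, 0, 0, 70, -0.95, -0.2, 0, 0, 0, 0, 70],
)

```text
t: 15.8
tool_pos: [0.4931, -0.0388, 0.1252]
orientation: [2.111, 2.325, 0.001]
force: [0.8, -0.8, 0.5]
opening: 0.065
gripper_force: 0.0
```

apply_moves(
  steps=[-0.95, -0.2, 0, 0, 0, 0, 70, -0.95, -0.2, 0, 0, 0, 0, 70, 0, 0, 0, 0, 0, 0, 70, 0, 0, 0, 0, 0, 0, 70],
)

```text
t: 16.13
tool_pos: [0.4867, -0.0967, 0.1249]
orientation: [2.115, 2.322, 0.001]
force: [-0.3, 0.3, 0.4]
opening: 0.0652
gripper_force: 0.0
```

```bash
python3 - <<'E'
from h import *
go((.4411,-.1155,.0045),down(.096))
a=shot("scene","s6")
u,v=proj("scene",(.44,-.116,.02)).astype(int)
cv2.imwrite('pics/c6.png',np.hstack([cv2.resize(a[180:270,385:475],(400,400),interpolation=2),cv2.resize(a[v-45:v+45,u-45:u+45],(400,400))])[:,:,::-1])
E
```

```text
t 16.13 pos [ 0.4867 -0.0967  0.1249] R [[-0.093, 0.996, 0.001], [0.996, 0.093, -0.0], [-0.0, 0.001, -1.0]] F [-0.3  0.3  0.4] open 0.0652 gf 0.0
shift units [-0.48  -1.575  4.013]
turn units [ 0.01   0.003 -0.028]
```

View pics/c6.png

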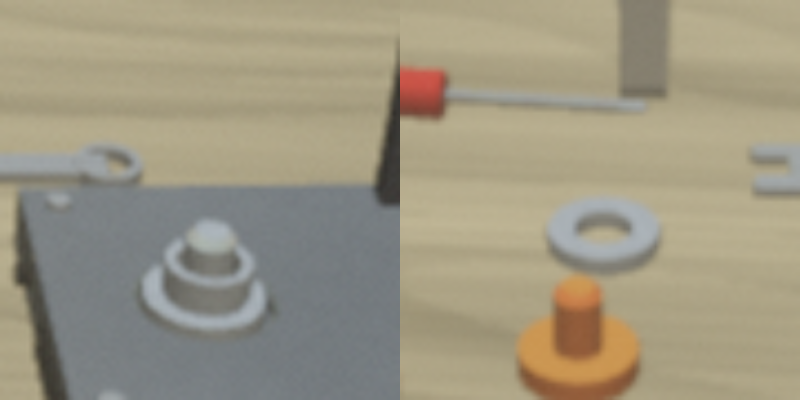

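The spacer sits flat on the flange, and the disc lies clear between the screwdriver tip and the orange hub. Lowering onto the disc.

apply_moves(
  steps=[-0.24, -0.8, 0, 0, 0, 0, 70, -0.24, -0.78, 0.2, 0, 0, 0, 70, 0, 0, 0.7, 0, 0, 0, 70, 0, 0, 0.7, 0, 0, 0, 70, 0, 0, 0.7, 0, 0, 0, 70, 0, 0, 0.7, 0, 0, 0, 70, 0, 0, 0.3, 0, 0, 0, 70, 0, 0, 0, 0, 0, 0, 70, 0, 0, 0, 0, 0, 0, 70, 0, 0, 0, 0, 0, 0, 70],
)

```text
t: 17.02
tool_pos: [0.4419, -0.1142, 0.0263]
orientation: [2.11, 2.325, 0.001]
force: [0.6, 0.1, -0.1]
opening: 0.0652
gripper_force: 0.0
```

```bash
python3 - <<'E'
from h import *
go((.4411,-.1155,.0045),down(.096))
E
```

```text
t 17.02 pos [ 0.4419 -0.1142  0.0263] R [[-0.097, 0.995, 0.002], [0.995, 0.097, -0.001], [-0.001, 0.002, -1.0]] F [ 0.6  0.1 -0.1] open 0.0652 gf 0.0
shift units [-0.039 -0.032  0.726]
turn units [0.016 0.007 0.008]
```

apply_moves(
  steps=[-0.04, -0.03, 0.4, 0, 0, 0, 70, 0, 0, 0.2, 0, 0, 0, 70, 0, 0, 0.11, 0, 0, 0, 70, 0, 0, 0, 0, 0, 0, 70, 0, 0, 0, 0, 0, 0, 45, 0, 0, 0, 0, 0, 0, 45, 0, 0, 0, 0, 0, 0, 45, 0, 0, 0, 0, 0, 0, 45, 0, 0, 0, 0, 0, 0, 45],
)

```text
t: 17.77
tool_pos: [0.4404, -0.1157, 0.004]
orientation: [2.112, 2.325, 0.001]
force: [0.3, 1.5, 2.9]
opening: 0.0497
gripper_force: 15.0
```

```bash
python3 - <<'E'
from h import *
go((.5092,.1075,.096),down(.096))
E
```

```text
t 17.77 pos [ 0.4404 -0.1157  0.004 ] R [[-0.096, 0.995, 0.001], [0.995, 0.096, -0.0], [-0.0, 0.001, -1.0]] F [0.3 1.5 2.9] open 0.0497 gf 15.0
shift units [ 7.186  2.999 -3.065]
turn units [0.007 0.003 0.   ]
```

apply_moves(
  steps=[0, 0, -0.5, 0, 0, 0, 45, 0, 0, -0.9, 0, 0, 0, 45, 0, 0, -0.9, 0, 0, 0, 45, 0, 0, -0.6, 0, 0, 0, 45, 0.9, 0.37, 0, 0, 0, 0, 45, 0.9, 0.38, 0, 0, 0, 0, 45, 0.9, 0.38, 0, 0, 0, 0, 45, 0.9, 0.37, 0, 0, 0, 0, 45, 0.9, 0.37, 0, 0, 0, 0, 45, 0.9, 0.38, 0, 0, 0, 0, 45, 0.9, 0.38, 0, 0, 0, 0, 45, 0.88, 0.37, 0, 0, 0, 0, 45],
)

```text
t: 18.77
tool_pos: [0.509, 0.109, 0.0905]
orientation: [-2.112, -2.326, 0.0]
force: [0.2, 0.3, -0.6]
opening: 0.0498
gripper_force: 15.0
```

apply_moves(
  steps=[0, 0, 0.2, 0, 0, 0, 45, 0, 0, 0, 0, 0, 0, 45, 0, 0, 0, 0, 0, 0, 45, 0, 0, 0, 0, 0, 0, 45],
)

```text
t: 19.1
tool_pos: [0.5084, 0.1065, 0.0843]
orientation: [-2.113, -2.325, 0.001]
force: [1.0, 0.1, -0.5]
opening: 0.0499
gripper_force: 15.0
```

```bash
python3 - <<'E'
from h import *
go((.5092,.1072,.055),down(.096))
a=shot("scene","s7")
g=a.astype(int)
for v in range(205,236,2): print(v,[int(x) for x in g[v,412:456].mean(1)])
E
```

```text
t 19.1 pos [0.5084 0.1065 0.0843] R [[-0.095, 0.995, -0.001], [0.995, 0.095, -0.0], [-0.0, -0.001, -1.0]] F [ 1.   0.1 -0.5] open 0.0499 gf 15.0
shift units [0.021 0.029 0.976]
turn units [-0.009  0.003 -0.006]
205 [148, 147, 148, 147, 147, 147, 146, 147, 147, 146, 147, 148, 139, 114, 103, 94, 99, 104, 104, 104, 92, 99, 111, 114, 116, 121, 125, 125, 124, 124, 124, 124, 123, 124, 123, 127, 132, 136, 136, 137, 135, 136, 135, 135]
207 [161, 163, 162, 162, 161, 160, 160, 162, 161, 160, 160, 159, 149, 120, 104, 80, 54, 52, 52, 51, 48, 57, 80, 91, 104, 117, 121, 122, 121, 123, 121, 121, 121, 121, 123, 137, 150, 156, 155, 156, 154, 156, 156, 154]
209 [165, 163, 164, 165, 163, 165, 163, 165, 164, 163, 163, 160, 151, 120, 102, 79, 54, 53, 49, 53, 53, 63, 81, 91, 108, 118, 120, 121, 122, 119, 121, 122, 120, 120, 126, 149, 158, 160, 161, 160, 161, 160, 161, 161]
211 [165, 165, 165, 164, 164, 164, 164, 164, 164, 164, 166, 164, 157, 134, 107, 98, 94, 97, 110, 113, 101, 88, 88, 90, 111, 120, 120, 121, 119, 121, 121, 119, 122, 122, 133, 152, 161, 161, 162, 162, 161, 160, 161, 161]
213 [153, 160, 16
[... 1970 characters left out ...]
 125, 128, 126, 126, 126]
231 [127, 128, 129, 128, 127, 130, 127, 129, 128, 129, 127, 129, 129, 128, 128, 137, 152, 167, 163, 153, 147, 148, 145, 147, 138, 122, 115, 111, 111, 113, 116, 123, 125, 125, 125, 125, 124, 126, 125, 124, 125, 126, 126, 125]
233 [128, 129, 128, 126, 128, 128, 128, 127, 127, 127, 127, 128, 137, 142, 139, 155, 169, 173, 177, 178, 179, 177, 176, 173, 168, 158, 139, 129, 125, 125, 127, 126, 127, 128, 128, 126, 127, 125, 126, 125, 124, 124, 123, 123]
235 [126, 126, 126, 126, 127, 127, 127, 125, 127, 128, 139, 158, 170, 166, 135, 124, 144, 162, 171, 173, 174, 173, 171, 169, 159, 148, 153, 149, 134, 127, 125, 126, 127, 125, 126, 124, 126, 124, 124, 125, 124, 125, 124, 124]
```

```bash
python3 - <<'E'
from h import *
t=np.linspace(0,2*np.pi,400)
for y in(.1045,.1055,.1065,.1075):
    P=np.array([proj("scene",(.509+.025*np.cos(a),y+.025*np.sin(a),.0903)) for a in t])
    print(y,"cols",P[:,0].min(),P[P[:,0].argmin(),1],P[:,0].max(),P[P[:,0].argmax(),1],"rows",P[:,1].min(),P[:,1].max())
# boss sides with same camera, from s6 (unoccluded): rows at z~.058
a=cv2.imread("pics/s6.png").astype(int).mean(2)
for v in range(228,243,2): print(v,a[v,416:450].astype(int).tolist())
P=lambda y,z:(round(proj("scene",(.509,y-.01,z))[0],1),round(proj("scene",(.509,y+.01,z))[0],1),round(proj("scene",(.519,y,z))[1],1))
for y in(.1055,.1065,.1075,.1085): print(y,P(y,.055),P(y,.06))
E
```

```text
0.1045 cols 417.9869769888928 216.93188472076648 447.16326876458066 219.65493346183905 rows 210.5752279952168 226.023097132511
0.1055 cols 418.5656630539813 216.95966361878018 447.7475130522214 219.68305861511053 rows 210.602149024771 226.0521002285118
0.1065 cols 419.14441819219144 216.98744583253847 448.33182753505946 219.71118714753473 rows 210.6290732115501 226.08110686970736
0.1075 cols 419.7232424158911 217.01523136263512 448.9162122257464 219.73931905972074 rows 210.65600055610955 226.11011705674773
228 [128, 128, 128, 129, 126, 127, 129, 129, 128, 129, 129, 129, 128, 128, 130, 130, 128, 130, 128, 128, 127, 125, 128, 128, 125, 128, 127, 127, 125, 125, 126, 127, 125, 125]
230 [128, 128, 128, 128, 128, 129, 127, 129, 127, 127, 129, 130, 136, 156, 166, 171, 171, 169, 163, 157, 141, 129, 126, 128, 127, 127, 127, 125, 125, 125, 125, 125, 125, 125]
232 [127, 127, 126, 127, 128, 125, 128, 128, 128, 127, 135, 151, 165, 171, 177, 177, 179, 180, 179, 177, 167, 149, 132, 125, 124, 124, 125, 124, 124, 125, 125, 124, 126, 126]
234 [126, 125, 127, 125, 127, 126, 127, 139, 155, 160, 143, 147
[... 601 characters left out ...]
26, 124, 125, 122, 123, 122, 121]
242 [126, 149, 169, 175, 173, 139, 103, 100, 108, 133, 151, 159, 159, 154, 149, 148, 144, 143, 144, 145, 150, 151, 159, 162, 149, 128, 129, 128, 124, 124, 124, 123, 122, 123]
0.1055 (np.float64(425.0), np.float64(436.4), np.float64(238.2)) (np.float64(425.3), np.float64(436.8), np.float64(235.8))
0.1065 (np.float64(425.6), np.float64(437.0), np.float64(238.2)) (np.float64(425.9), np.float64(437.3), np.float64(235.9))
0.1075 (np.float64(426.1), np.float64(437.5), np.float64(238.2)) (np.float64(426.5), np.float64(437.9), np.float64(235.9))
0.1085 (np.float64(426.7), np.float64(438.1), np.float64(238.3)) (np.float64(427.0), np.float64(438.5), np.float64(235.9))
```

apply_moves(
  steps=[0.05, 0.03, 0.15, 0, 0, 0, 45, 0, 0, 0.15, 0, 0, 0, 45, 0, 0, 0.15, 0, 0, 0, 45, 0, 0, 0.1, 0, 0, 0, 45, 0, 0, 0.1, 0, 0, 0, 45, 0, 0, 0.05, 0, 0, 0, 45, 0, 0, 0, 0, 0, 0, 45, 0, 0, 0, 0, 0, 0, 45],
)

```text
t: 19.82
tool_pos: [0.5096, 0.109, 0.0635]
orientation: [-2.112, -2.325, 0.0]
force: [-0.1, -0.2, -0.2]
opening: 0.0498
gripper_force: 15.0
```

apply_moves(
  steps=[-0.02, 0, 0.08, 0, 0, 0, 45, 0, 0, 0.08, 0, 0, 0, 45, 0, 0, 0.05, 0, 0, 0, 45, 0, 0, 0, 0, 0, 0, 45, 0, 0, 0, 0, 0, 0, 45],
)

```text
t: 20.23
tool_pos: [0.5095, 0.1084, 0.057]
orientation: [-2.112, -2.325, 0.0]
force: [0.4, -0.5, 0.2]
opening: 0.0496
gripper_force: 15.0
```

apply_moves(
  steps=[0, 0, 0.07, 0, 0, 0, 45, 0, 0, 0, 0, 0, 0, 45, 0, 0, 0, 0, 0, 0, 45, 0, 0, 0, 0, 0, 0, 65, 0, 0, 0, 0, 0, 0, 65, 0, 0, 0, 0, 0, 0, 65, 0, 0, -0.4, 0, 0, 0, 65, 0, 0, -0.8, 0, 0, 0, 65, 0, 0, -0.8, 0, 0, 0, 65, 0, 0, -0.8, 0, 0, 0, 65, -0.6, 0, -0.9, 0, 0, 0, 65, -0.9, 0, -0.9, 0, 0, 0, 65],
)

```text
t: 21.23
tool_pos: [0.5137, 0.0648, 0.1954]
orientation: [-2.109, -2.329, -0.001]
force: [0.9, 0.3, 0.2]
opening: 0.06
gripper_force: 0.0
```

```bash
python3 - <<'E'
from h import *
st()
a=shot("scene","s8");
for n in("disc_mid","spacer_mid","hub_mid","hood_bar","hood_hinge"):
    print(n,[(round(d["conf"],2),np.round(d["xy"],1).tolist()) for d in eyes.place_of("scene",n)])
print(proj("scene",(.509,.108,.055)),proj("scene",(.509,.108,.042)))
yaw=.096;ey=np.array([-np.sin(yaw),np.cos(yaw)])
h=np.array([.509,.108])+.1*ey;b=h-.2*np.cos(1.9)*ey
print("hinge",h,proj("scene",(*h,.1)),"bar",b,proj("scene",(*b,.289)),proj("top",(*b,.289)))
cv2.imwrite("pics/c8.png",np.hstack([cv2.resize(a[180:270,385:475],(400,400),interpolation=2),cv2.resize(a[60:240,450:630],(400,400),interpolation=2)])[:,:,::-1])
E
```

```text
t 21.23 pos [0.5137 0.0648 0.1954] R [[-0.099, 0.995, 0.0], [0.995, 0.099, 0.001], [0.001, 0.001, -1.0]] F [0.9 0.3 0.2] open 0.06 gf 0.0
disc_mid [(0.79, [429.8, 236.5]), (0.54, [137.8, 270.9])]
spacer_mid [(0.53, [432.2, 243.0])]
hub_mid [(0.84, [302.1, 254.7]), (0.84, [180.7, 258.3]), (0.63, [431.1, 240.2]), (0.35, [346.0, 360.1])]
hood_bar [(0.91, [553.4, 108.3])]
hood_hinge [(0.98, [489.5, 212.1])]
[432.12515726 235.08017731] [431.25139415 241.12015664]
hinge [0.49941474 0.20753955] [492.81800654 213.33242002] bar [0.49321711 0.27189975] [556.10555646 109.5813185 ] [ 98.62732909 249.15398686]
```

View pics/c8.png

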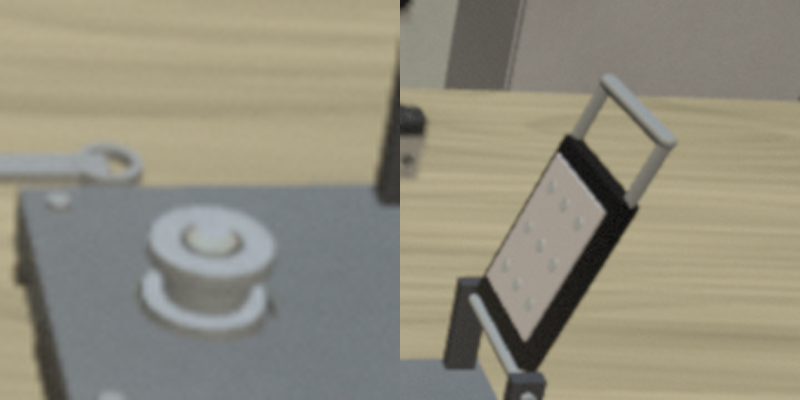

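The disc lies flat on the spacer with the boss showing through its hole. The hood bar at about (557,109) matches the model. Next: rise, turn the fingers 90° and go above the bar.

apply_moves(
  steps=[0, 0, -0.5, 0, 0, -1, 60, 0, 0, -0.5, 0, 0, -1, 60, 0, 0, -0.5, 0, 0, -1, 60, 0, 0, -0.5, 0, 0, -1, 60, 0, 0, -0.5, 0, 0, -1, 60, 0, 0, -0.5, 0, 0, -1, 60, 0, 0, -0.5, 0, 0, -1, 60, 0, 0, -0.5, 0, 0, -1, 60, 0, 0, -0.5, 0, 0, -1, 60, 0, 0, -0.5, 0, 0, -1, 60, 0, 0, 0, 0, 0, -1, 60, 0, 0, 0, 0, 0, -1, 60],
)

```text
t: 22.53
tool_pos: [0.5139, 0.0645, 0.3429]
orientation: [-0.332, -3.123, -0.0]
force: [0.4, -0.4, -1.3]
opening: 0.056
gripper_force: 0.0
```

apply_moves(
  steps=[0, 0, 0, 0, 0, -1, 60, 0, 0, 0, 0, 0, -1, 60, 0, 0, 0, 0, 0, -1, 60, 0, 0, 0, 0, 0, 0, 60, 0, 0, 0, 0, 0, 0, 60],
)

```text
t: 22.95
tool_pos: [0.5135, 0.0643, 0.3418]
orientation: [0.147, -3.136, -0.0]
force: [0.3, -0.1, -0.5]
opening: 0.0559
gripper_force: 0.0
```

```bash
python3 - <<'E'
from h import *
s=st();print(np.round(s["q"],2))
go((.493,.272,.34),down(.096+np.pi/2))
E
```

```text
t 22.95 pos [0.5135 0.0643 0.3418] R [[-0.996, -0.094, -0.002], [-0.094, 0.996, 0.0], [0.002, 0.0, -1.0]] F [ 0.3 -0.1 -0.5] open 0.0559 gf 0.0
[ 0.03 -0.11  1.51  0.    1.75 -1.64]
t 22.95 pos [0.5135 0.0643 0.3418] R [[-0.996, -0.094, -0.002], [-0.094, 0.996, 0.0], [0.002, 0.0, -1.0]] F [ 0.3 -0.1 -0.5] open 0.0559 gf 0.0
shift units [0.031 6.958 0.062]
turn units [ 0.003 -0.023 -0.022]
```

apply_moves(
  steps=[0, 0.8, 0, 0, 0, 0, 60, 0, 0.9, 0, 0, 0, 0, 60, 0, 0.9, 0, 0, 0, 0, 60, 0, 0.9, 0, 0, 0, 0, 60, 0, 0.9, 0, 0, 0, 0, 60, 0, 0.9, 0, 0, 0, 0, 60, 0, 0.9, 0, 0, 0, 0, 60, 0.03, 0.76, 0, 0, 0, 0, 60, 0, 0, 0, 0, 0, 0, 60, 0, 0, 0, 0, 0, 0, 60],
)

```text
t: 23.78
tool_pos: [0.4924, 0.2725, 0.3422]
orientation: [0.15, -3.136, 0.001]
force: [0.5, -0.0, 0.1]
opening: 0.0563
gripper_force: 0.0
```

```bash
python3 - <<'E'
from h import *
s=st();print(np.round(s["q"],2))
go((.493,.272,.27),down(.096+np.pi/2))
shot("scene","s9")
E
```

```text
t 23.78 pos [0.4924 0.2725 0.3422] R [[-0.995, -0.096, -0.001], [-0.096, 0.995, -0.001], [0.002, -0.001, -1.0]] F [ 0.5 -0.   0.1] open 0.0563 gf 0.0
[ 0.41  0.01  1.39 -0.    1.74 -1.25]
t 23.78 pos [0.4924 0.2725 0.3422] R [[-0.995, -0.096, -0.001], [-0.096, 0.995, -0.001], [0.002, -0.001, -1.0]] F [ 0.5 -0.   0.1] open 0.0563 gf 0.0
shift units [-0.024 -0.018  2.408]
turn units [-0.006 -0.015 -0.001]
```

apply_moves(
  steps=[0, 0, 0.4, 0, 0, 0, 60, 0, 0, 0.5, 0, 0, 0, 60, 0, 0, 0.5, 0, 0, 0, 60, 0, 0, 0.5, 0, 0, 0, 60, 0, 0, 0.5, 0, 0, 0, 60, 0, 0, 0, 0, 0, 0, 60, 0, 0, 0, 0, 0, 0, 60],
)

```text
t: 24.42
tool_pos: [0.4926, 0.2701, 0.2697]
orientation: [0.148, -3.136, 0.002]
force: [-0.1, 0.6, 0.0]
opening: 0.0557
gripper_force: 0.0
```

apply_moves(
  steps=[0, 0, 0, 0, 0, 0, 40, 0, 0, 0, 0, 0, 0, 20, 0, 0, 0, 0, 0, 0, 8, 0, 0, 0, 0, 0, 0, 5, 0, 0, 0, 0, 0, 0, 5, 0, 0, 0, 0, 0, 0, 5],
  grip_force=25,
)

```text
t: 24.92
tool_pos: [0.4932, 0.2715, 0.2715]
orientation: [-0.151, 3.137, 0.0]
force: [0.5, 1.2, -0.9]
opening: 0.0204
gripper_force: 0.0
```

apply_moves(
  steps=[0, 0, 0, 0, 0, 0, 5, 0, 0, 0, 0, 0, 0, 5, 0, 0, 0, 0, 0, 0, 5, 0, 0, 0, 0, 0, 0, 5],
)

```text
t: 25.25
tool_pos: [0.4931, 0.2716, 0.2713]
orientation: [-0.151, 3.138, 0.0]
force: [-0.1, 1.1, 1.3]
opening: 0.0113
gripper_force: 25.0
```

```bash
cat > hood.py <<'E'
from h import *
yaw=.096;ex=np.array([np.cos(yaw),np.sin(yaw),0]);ey=np.array([-np.sin(yaw),np.cos(yaw),0]);ez=np.array([0,0,1.])
G=robot.grip_point_offset
def now(ref=None):
    s=robot.read_state();R=Ro.from_rotvec(s["orientation"]).as_matrix()
    g=np.array(s["tool_pos"])-G*R[:,2]
    return s,R,g
def plan(hinge,a0,a1,phi0,phi1,n,r=.2):
    # rows of (dy,dz,ax) in tool units
    out=[]
    def pose(a,phi):
        g=hinge+r*(-np.cos(a)*ey+np.sin(a)*ez)
        z=np.sin(phi)*ey-np.cos(phi)*ez;y=np.cos(phi)*ey+np.sin(phi)*ez
        R=np.c_[np.cross(y,z),y,z];return g+G*z,R
    for i in range(n):
        p,R=pose(a0+(a1-a0)*i/n,phi0+(phi1-phi0)*i/n);q,Q=pose(a0+(a1-a0)*(i+1)/n,phi0+(phi1-phi0)*(i+1)/n)
        out.append(np.r_[R.T@(q-p)/.03,Ro.from_matrix(R.T@Q).as_rotvec()/np.radians(6)])
    return np.array(out)
E
python3 - <<'E'
from hood import *
st();s,R,g=now();print("grip pt",g)
h=np.array([.509,.108,0])+.1*ey+.1*ez
d=g-h;print("rel hinge ey,z",d@ey,d[2],"r",np.hypot(d@ey,d[2]),"a",np.arctan2(d[2],-d@ey))
P=plan(h,1.9,.785,0,np.radians(36),36)
print(np.round(P[:,1:4],2).tolist())
E
```

```text
t 25.25 pos [0.4931 0.2716 0.2713] R [[-0.995, -0.096, 0.0], [-0.096, 0.995, 0.0], [-0.0, 0.0, -1.0]] F [-0.1  1.1  1.3] open 0.0113 gf 25.0
grip pt [0.49310752 0.27155861 0.29009813]
rel hinge ey,z 0.06432884292440642 0.1900981270152355 r 0.20068756295967513 a 1.8970982144941941
[[-0.19, -0.06, -0.17], [-0.19, -0.06, -0.17], [-0.19, -0.06, -0.17], [-0.19, -0.06, -0.17], [-0.19, -0.05, -0.17], [-0.19, -0.05, -0.17], [-0.19, -0.05, -0.17], [-0.19, -0.04, -0.17], [-0.19, -0.04, -0.17], [-0.19, -0.04, -0.17], [-0.19, -0.04, -0.17], [-0.19, -0.03, -0.17], [-0.19, -0.03, -0.17], [-0.19, -0.03, -0.17], [-0.19, -0.03, -0.17], [-0.19, -0.02, -0.17], [-0.19, -0.02, -0.17], [-0.19, -0.02, -0.17], [-0.2, -0.01, -0.17], [-0.2, -0.01, -0.17], [-0.2, -0.01, -0.17], [-0.2, -0.01, -0.17], [-0.2, -0.0, -0.17], [-0.2, -0.0, -0.17], [-0.2, 0.0, -0.17], [-0.2, 0.0, -0.17], [-0.2, 0.01, -0.17], [-0.2, 0.01, -0.17], [-0.2, 0.01, -0.17], [-0.19, 0.02, -0.17], [-0.19, 0.02, -0.17], [-0.19, 0.02, -0.17], [-0.19, 0.02, -0.17], [-0.19, 0.03, -0.17], [-0.19, 0.03, -0.17], [-0.19, 0.03, -0.17]]
```

The grip point fits the hood's radius (0.2007 m) and angle (1.897) well. I'll swing it forward along the arc.

apply_moves(
  steps=[0, -0.19, -0.06, -0.17, 0, 0, 5, 0, -0.19, -0.06, -0.17, 0, 0, 5, 0, -0.19, -0.06, -0.17, 0, 0, 5, 0, -0.19, -0.06, -0.17, 0, 0, 5, 0, -0.19, -0.05, -0.17, 0, 0, 5, 0, -0.19, -0.05, -0.17, 0, 0, 5, 0, -0.19, -0.05, -0.17, 0, 0, 5, 0, -0.19, -0.04, -0.17, 0, 0, 5, 0, -0.19, -0.04, -0.17, 0, 0, 5, 0, -0.19, -0.04, -0.17, 0, 0, 5, 0, -0.19, -0.04, -0.17, 0, 0, 5, 0, -0.19, -0.03, -0.17, 0, 0, 5],
)

```text
t: 26.25
tool_pos: [0.5002, 0.2017, 0.282]
orientation: [0.149, -3.111, -0.336]
force: [3.2, 0.8, -1.9]
opening: 0.0112
gripper_force: 25.0
```

```bash
cat > chk.py <<'E'
from hood import *
s=st();_,R,g=now();h=np.array([.509,.108,0])+.1*ey+.1*ez
d=g-h;print("r",np.hypot(d@ey,d[2]),"a",np.arctan2(d[2],-d@ey),"ex",d@ex,"phi",np.degrees(np.arctan2(R[:,2]@ey,-R[2,2])),"q",np.round(s["q"],2))
E
python3 chk.py
```

```text
t 26.25 pos [0.5002 0.2017 0.282 ] R [[-0.995, -0.094, -0.019], [-0.096, 0.972, 0.213], [-0.001, 0.214, -0.977]] F [ 3.2  0.8 -1.9] open 0.0112 gf 25.0
r 0.20062600132825756 a 1.5212597375437933 ex 0.0001510157502538208 phi 12.344540762273775 q [ 0.14 -0.1   1.62  0.22  1.61 -1.52]
```

Tracking is excellent, so I continue.

apply_moves(
  steps=[0, -0.19, -0.03, -0.17, 0, 0, 5, 0, -0.19, -0.03, -0.17, 0, 0, 5, 0, -0.19, -0.03, -0.17, 0, 0, 5, 0, -0.19, -0.02, -0.17, 0, 0, 5, 0, -0.19, -0.02, -0.17, 0, 0, 5, 0, -0.19, -0.02, -0.17, 0, 0, 5, 0, -0.2, -0.01, -0.17, 0, 0, 5, 0, -0.2, -0.01, -0.17, 0, 0, 5, 0, -0.2, -0.01, -0.17, 0, 0, 5, 0, -0.2, -0.01, -0.17, 0, 0, 5, 0, -0.2, 0, -0.17, 0, 0, 5, 0, -0.2, 0, -0.17, 0, 0, 5],
)

```text
t: 27.25
tool_pos: [0.5064, 0.1338, 0.2657]
orientation: [0.146, -3.047, -0.664]
force: [4.5, 0.0, 1.2]
opening: 0.0114
gripper_force: 25.0
```

```bash
python3 chk.py
```

```text
t 27.25 pos [0.5064 0.1338 0.2657] R [[-0.995, -0.087, -0.039], [-0.096, 0.905, 0.414], [-0.0, 0.416, -0.909]] F [4.5 0.  1.2] open 0.0114 gf 25.0
r 0.20028585403997753 a 1.1493576154485021 ex -9.121753771201515e-05 phi 24.579406924760907 q [-0.14 -0.09  1.69  0.42  1.64 -1.8 ]
```

apply_moves(
  steps=[0, -0.2, 0, -0.17, 0, 0, 5, 0, -0.2, 0, -0.17, 0, 0, 5, 0, -0.2, 0.01, -0.17, 0, 0, 5, 0, -0.2, 0.01, -0.17, 0, 0, 5, 0, -0.2, 0.01, -0.17, 0, 0, 5, 0, -0.19, 0.02, -0.17, 0, 0, 5, 0, -0.19, 0.02, -0.17, 0, 0, 5, 0, -0.19, 0.02, -0.17, 0, 0, 5, 0, -0.19, 0.02, -0.17, 0, 0, 5, 0, -0.19, 0.03, -0.17, 0, 0, 5, 0, -0.19, 0.03, -0.17, 0, 0, 5, 0, -0.12, 0.02, -0.1, 0, 0, 5],
)

```text
t: 28.25
tool_pos: [0.5115, 0.0783, 0.2263]
orientation: [0.141, -2.952, -0.971]
force: [3.8, 1.0, -1.2]
opening: 0.0111
gripper_force: 25.0
```

apply_moves(
  steps=[0, 0, 0, 0, 0, 0, 5, 0, 0, 0, 0, 0, 0, 5, 0, 0, 0, 0, 0, 0, 5, 0, 0, 0, 0, 0, 0, 5, 0, 0, 0, 0, 0, 0, 5],
)

```text
t: 28.67
tool_pos: [0.5114, 0.0793, 0.2272]
orientation: [0.143, -2.953, -0.968]
force: [2.6, 1.2, -3.2]
opening: 0.0112
gripper_force: 25.0
```

```bash
python3 chk.py; python3 - <<'E'
from h import *
a=shot("scene","s10");d=[]
for n in("hood_bar","disc_mid","hub_mid"): print(n,[(round(d["conf"],2),np.round(d["xy"],1).tolist()) for d in eyes.place_of("scene",n)])
E
```

```text
t 28.67 pos [0.5114 0.0793 0.2272] R [[-0.995, -0.078, -0.057], [-0.097, 0.802, 0.589], [0.0, 0.592, -0.806]] F [ 2.6  1.2 -3.2] open 0.0112 gf 25.0
r 0.19960148482691573 a 0.7938042965511661 ex -0.00034486093996485086 phi 36.297633115004984 q [-0.36  0.04  1.7   0.57  1.69 -2.04]
hood_bar []
disc_mid [(0.85, [429.5, 233.3]), (0.23, [276.4, 199.9])]
hub_mid [(0.95, [250.5, 259.1]), (0.76, [429.4, 243.0]), (0.68, [303.8, 253.5]), (0.64, [181.0, 257.4])]
```

```bash
python3 -c "
from plant import robot
print(robot.close_job())"
```

```text
the job is handed in; nothing more can be done
None
```

The job is handed in: hub, spacer and disc are stacked flat in the pocket, and the gripper is holding the hood still at about 0.79 rad (45°) by its bar. The judge's result is not shown to me.

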